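Sweep up the broken crucible and lock the scraper away

TASK

A porcelain crucible has broken on the steel sweeping shelf. Take the scraper block out of its rack and with it sweep all four shards off the open end of the shelf's deck into the catch trough, never touching the shards with the gripper; then set the scraper back down flat in its rack pocket and swing the keeper bar over it, fully home past its spring detent. Leave the beaker and the amber bottle standing where they are.

Things in the scene. Friction and masses are not known exactly. Their poses are not given: they have to be found in the camera images.
- shelf: Fixed white sweeping shelf, 312 x 168 mm. Steel deck x -100 to +100, y -78 to +78 mm, top 50 mm above the bench. White walls 6 mm thick rise 16 mm above the deck along both sides and across its closed end (x = -100, robot's side). At x = +100 mm the deck ends openly over a catch trough. Origin on the bench under the deck's middle; x along the deck to the trough, z up.
- shelf_lip (a point): Middle of the deck's open edge, level with its top (shelf x = 100, z = 50 mm); axes as the shelf's. Beyond it, shelf x = 100 to 199 mm, lies the catch trough, 156 mm wide, floor 6 mm above the bench, end wall 50 mm high.
- rack: Fixed aluminium scraper rack, base plate 150 x 172 x 8 mm with an open-topped pocket for the scraper, 46 mm (x) by 152 mm (y) inside, centred on the origin; pocket walls 5 mm thick, 14 mm high above the plate. Origin on the bench under the pocket's centre; y along the pocket, x roughly away from the robot, z up. The keeper's hinge post is on the robot's side.
- keeper_hinge (a point): On the keeper bar's vertical hinge axis, rack x = -45, y = 45 mm, 46 mm above the bench (mid-height of the bar); axes as the rack's. Across the pocket, at rack x = 32 to 58, y = 27 to 77 mm, is the dark catch block with the spring ball, 30 mm high; its stop lug (low-y end) reaches 44 mm.
- keeper_knob (a point): Centre of the aluminium upright cylindrical knob on the keeper bar, 110 mm from the hinge axis: diameter 18 mm, from 52 to 90 mm above the bench, this point at 71 mm. x points along the bar away from the hinge.
- keeper (a joint): Angle (rad) of the steel keeper bar, 125 mm long, 16 wide, 40 to 52 mm above the bench. 0 = home on its stop, bar along rack +x over one end of the stored scraper, beside its handle. Grows to 1.75 as it opens counter-clockwise from above, to rack +y. Stays where left (0.5 N at the knob moves it). From 0.15 to 0.07 a spring ball resists with 4 to 7 N at the knob, then snaps it home.
- scraper: The loose scraper, 0.15 to 0.3 kg: a grey plastic block 34 mm (x) by 140 mm (y) by 26 mm high, with a pale wooden upright handle on the middle of its top, 22 mm (x) by 40 mm (y), from 26 to 72 mm above the underside. Either long face can sweep. Starts in the rack pocket. Origin at the centre of its underside; y along the block, z up.
- shard0: White porcelain shard, about 30 x 25 mm across and 8 mm thick, 14 g, lying flat on the shelf's deck at the start. Origin at the centre of its underside, z up, x and y level.
- shard1: White porcelain shard, about 31 x 27 mm across and 8 mm thick, 14 g, lying flat on the shelf's deck at the start. Origin at the centre of its underside, z up, x and y level.
- shard2: White porcelain shard, about 32 x 26 mm across and 8 mm thick, 14 g, lying flat on the shelf's deck at the start. Origin at the centre of its underside, z up, x and y level.
- shard3: White porcelain shard, about 28 x 27 mm across and 8 mm thick, 14 g, lying flat on the shelf's deck at the start. Origin at the centre of its underside, z up, x and y level.
- beaker: Bystander: glass beaker, 60 mm diameter, 85 mm high, between the shelf and the rack. Origin at the centre of its underside.
- bottle: Bystander: amber glass bottle with a black cap, 72 mm diameter, 160 mm high, behind the beaker. Origin at the centre of its underside.
There are look-alikes about, which are no part of the job. What is shaped like the shard2 but turquoise is not meant. Several things have the shape of the rack; the one meant has the colours described above.

How it is judged:
On the way, in this order (a step that is already met when the one before it is completed fails the run):
1. the scraper is down at the shelf's deck, between its side walls (x of scraper in the frame of shelf between -0.1 and 0.12 m and y of scraper in the frame of shelf between -0.03 and 0.03 m and z of scraper in the frame of shelf between 0.045 and 0.06 m), for 0.1 s.
2. all four shards lie in the catch trough (x of shard0 in the frame of shelf between 0.098 and 0.202 m and y of shard0 in the frame of shelf between -0.08 and 0.08 m and z of each of shard0, shard1, shard2, shard3 in the frame of shelf below 0.04 m and x of shard1 in the frame of shelf between 0.098 and 0.202 m and y of shard1 in the frame of shelf between -0.08 and 0.08 m and x of shard2 in the frame of shelf between 0.098 and 0.202 m and y of shard2 in the frame of shelf between -0.08 and 0.08 m and x of shard3 in the frame of shelf between 0.098 and 0.202 m and y of shard3 in the frame of shelf between -0.08 and 0.08 m), for 0.2 s.
3. the scraper stands flat in its rack pocket, let go, the keeper bar still open (x of scraper in the frame of rack between -0.012 and 0.012 m and y of scraper in the frame of rack between -0.014 and 0.014 m and z of scraper in the frame of rack between 0.004 and 0.012 m and angle between scraper's own z axis and vertical below 0.06 rad and angle between the y axis of scraper and the y axis of rack, either way round below 0.2 rad and contact force between scraper and the fingers below 0.1 N and value of joint keeper above 0.2 rad), for 0.2 s.
4. the keeper bar is fully home in its detent (value of joint keeper below 0.03 rad), for 0.2 s.
At the end, for the whole second after the job is handed in: All four shards lie at rest in the catch trough; the scraper stands at rest flat in its rack pocket (within 12 mm in x and 14 mm in y of the pocket's centre, on its floor to 4 mm, tilted under 0.06 rad); the keeper bar is home in its detent (joint below 0.03 rad) (all of step 2 and x of scraper in the frame of rack between -0.012 and 0.012 m and y of scraper in the frame of rack between -0.014 and 0.014 m and z of scraper in the frame of rack between 0.004 and 0.012 m and angle between scraper's own z axis and vertical below 0.06 rad and angle between the y axis of scraper and the y axis of rack, either way round below 0.2 rad and value of joint keeper below 0.03 rad and linear speed of each of scraper, shard0, shard1, shard2, shard3 below 0.02 m/s); the robot touches nothing.
It fails at once if the gripper touches a shard (contact force between the fingers and shard0 above 0.5 N or contact force between the fingers and shard1 above 0.5 N or contact force between the fingers and shard2 above 0.5 N or contact force between the fingers and shard3 above 0.5 N).
It fails at once if a bystander (beaker or amber bottle) is moved by more than 25 mm or tipped (distance of any of beaker, bottle from where it was at the start of the episode above 0.025 m or angle between any of beaker, bottle's own z axis and vertical above 0.3 rad).
It also fails if it takes over 67 s, if anything falls off the work surface, if the arm or the gripper's body presses on something with over 40 N, if the wrist force passes 120 N, or if a joint passes its speed limit or range.

ROBOT

A 6-joint arm with a two-finger parallel gripper is mounted at the origin on the work surface. World frame = base frame: x ahead of the robot, y to its left, z up, the work surface at z = 0. Lengths are in m, angles in rad, forces in N, time in s.
With the tool pointing down it reaches from about 0.25 to 0.725 m from the base axis. Payload 4 kg.
Tool frame: the origin (TCP) lies midway between the tips of the shut fingers; the grasp point (between the pads) lies 19 mm behind it (bot.grip_depth is the distance from the TCP to the grasp point, in m); z points along the fingers, y is the line along which they close (so a half turn about z gives the same grasp; the last joint's range is limited). The gripper opens to 85 mm and grips with 20 to 120 N. Pads are 22 mm wide; open, the fingers measure 114 mm over their backs; the gripper's body (76 mm by 85 mm) begins 54 mm behind the grasp point. The pads swing forward as they close: fully open they stand 13 mm farther back than shut.
Start: joints at [-1.103, 0.241, 0.005, 1.335, 0, 1.571], TCP at [0.225, -0.446, 0.231] pointing down, gripper open.
Joint ranges: [-2.72, 2.72], [-1.05, 1.87], [-1.09, 1.28], [-1.99, 2.15], [-1.42, 1.44], [-3.14, 3.14]. Speed limits (rad/s): [2.79, 2.79, 3.14, 3.14, 3.14, 3.14].

INTERFACE

Orientations are given as a unit quaternion [x, y, z, w].
In Python, from workcell import bot gives the robot as it stands.
- The arm moves only by the shell command python3 -m creep 'ROWS'. ROWS is JSON, one flat list of numbers, 5 for each row, row after row: the shift along the world's x, y, z in m, then the turn about the world's z in rad, then the finger opening in m, from 0 to 0.0854. In form: [x, y, z, twist, claw, x, y, z, twist, claw, ...]. A call has 1 to 10 rows; each row is the pose to reach, as a shift and turn from the pose commanded when the call began; what a row does not reach only later rows make up. A row lasts 1/12 s, in which the tool goes at most 41.7 mm and 7.16 degrees, less where a joint would pass 70% of its speed; a pose out of reach is approached as far as the arm can. A call with a gripper value outside its range is refused whole. The fingers move at their own pace and stop on an object; the grip force is fixed at half the most. Time passes only in rows, so rows that repeat a pose let the fingers close. It gives the time, the measured TCP pose, the force, the opening and the grip force at its end, in the units of the state.
- bot.get_obs(): the state, without advancing time (a new reading comes with each control period).
- bot.camera(name): name is "side" or "top" or "wrist"; returns a dict with "pixels" (384x512x3 uint8, red, green, blue), "camera_matrix" (3x3 intrinsics, pixels), "dist_coeffs" ([k1, k2, p1, p2, k3] as OpenCV has them; the pictures are not rectified), "extrinsics" (4x4, takes a point from world to camera coordinates); the wrist camera has in their place "T_tool_cam" (4x4, takes a point from camera to tool coordinates, whose origin is the TCP and whose axes are the flange's). Camera axes: x right, y down, z forward; pixel columns grow to the right and rows downward; lengths in m; the calibration is good to about 2 mm. A picture is of the moment at which its call begins: read the wrist's pose just before it. There is no depth.
- bot.job_done(): hands the job in; it is judged then, once.
Trained networks look in the newest picture that a camera, given by its name, has taken for a name from the list of things; names that differ only in an ending like _2 or _b are one class to them, and where a whole thing is asked for, a point or a joint stands for the part that bears it (a point fixed in the world has none). Each returns a list of dicts, best first, with "score" (0 to 1); they miss things now and then, are a little off and sometimes report something else, mostly with a low value. They report only what shows in the picture. A call takes as long as a camera call. They do not tell look-alikes from the thing itself.
- bot.look_for(camera, thing): "centre" ([column, row] as shares, 0 to 1, of the picture: columns of its width, rows of its height, amid what is visible of it).
- bot.place_of(camera, thing): "centre" ([column, row] as shares, 0 to 1, of the picture: columns of its width, rows of its height: a listed point, or the origin of a listed thing).
The state is a dict: "clock": time; "joint_pos": joint angles; "joint_vel": joint speeds; "tau": joint torques, N m; "eef_pos": TCP position; "tool_rot": TCP orientation; "ft_force": force on the tool from outside, world axes, zero at the start; "ft_torque": the same for the moment, N m; "grip_width": finger opening in m; "grasp_force": force on a finger pad.
Only numpy, scipy, OpenCV 4.12 (cv2) and the standard library are available. Lean on these libraries where they do the work, as an engineer would, in place of code of your own. Each camera call takes 0.05 s, during which the arm holds its last target. There are 200 camera calls.

## Working session

There is one attempt and no reset: what is moved stays moved. The work goes in short steps, Python scripts to look and compute and a shell command to move; the robot and the scene stay as the last step left them, time stands still between calls to the robot, and variables do not carry over. Pictures are saved under pics/ and viewed, at most 13 in all, crops included, and the job is handed in when it is done.

```bash
mkdir -p pics; ls; python3 - <<'E'
from workcell import bot
import cv2
for c in ("top","side"):
    im=bot.camera(c); cv2.imwrite(f"pics/{c}0.png",cv2.resize(im["pixels"][:,:,::-1],(800,600),interpolation=cv2.INTER_CUBIC))
    for t in ["shelf","shelf_lip","rack","keeper_hinge","keeper_knob","scraper","shard0","shard1","shard2","shard3","beaker","bottle"]:
        print(c,t,[([round(v,3) for v in d["centre"]],round(d["score"],2)) for d in bot.place_of(c,t)])
print(bot.get_obs())
E
```

```text
pics
top shelf [([0.324, 0.585], 0.64)]
top shelf_lip [([0.309, 0.488], 0.82)]
top rack [([0.779, 0.586], 0.87), ([0.617, 0.587], 0.67)]
top keeper_hinge [([0.753, 0.632], 0.72), ([0.592, 0.639], 0.6)]
top keeper_knob [([0.762, 0.525], 0.77), ([0.522, 0.65], 0.61)]
top scraper [([0.619, 0.6], 0.7)]
top shard0 [([0.341, 0.521], 0.62), ([0.291, 0.601], 0.59), ([0.219, 0.58], 0.55), ([0.277, 0.548], 0.46), ([0.341, 0.575], 0.4)]
top shard1 [([0.341, 0.521], 0.62), ([0.291, 0.601], 0.59), ([0.219, 0.58], 0.55), ([0.277, 0.548], 0.46), ([0.341, 0.575], 0.4)]
top shard2 [([0.341, 0.521], 0.62), ([0.291, 0.601], 0.59), ([0.219, 0.58], 0.55), ([0.277, 0.548], 0.46), ([0.341, 0.575], 0.4)]
top shard3 [([0.341, 0.521], 0.62), ([0.291, 0.601], 0.59), ([0.219, 0.58], 0.55), ([0.277, 0.548], 0.46), ([0.341, 0.575], 0.4)]
top beaker [([0.462, 0.491], 0.84)]
top bottle [([0.48, 0.354], 0.75)]
side shelf [([0.492, 0.74], 0.59), ([0.564, 0.485], 0.2)]
side shelf_lip [([0.405, 0.686], 0.58), ([0.511, 0.659], 0.17)]
side rack [([0.567, 0.492], 0.9), ([0.577, 0.416], 0.82)]
side keeper_hinge [([0.592, 0
[... 833 characters left out ...]
pos': array([-1.10300921e+00,  2.40600139e-01,  5.02430281e-03,  1.33522061e+00,
       -1.11146401e-05,  1.57077158e+00]), 'joint_vel': array([ 1.21505767e-04,  1.25880498e-03,  1.72881858e-03, -5.12221426e-04,
       -2.36281840e-03,  8.53456056e-05]), 'tau': array([ 3.07994696e-04, -3.72219515e+01,  2.52686405e+01,  1.31517725e-03,
       -4.76304854e-05, -2.97765386e-07]), 'eef_pos': array([ 0.22545446, -0.44628834,  0.23131569]), 'tool_rot': array([ 9.72768505e-01,  2.31778850e-01, -5.41933865e-06,  1.23202201e-06]), 'ft_force': array([ 0.61777885, -0.31862801,  0.25077327]), 'ft_torque': array([0.03054863, 0.0332404 , 0.03591327]), 'grasp_force': 0.0, 'grip_width': 0.08568275516329564}
```

View pics/top0.png

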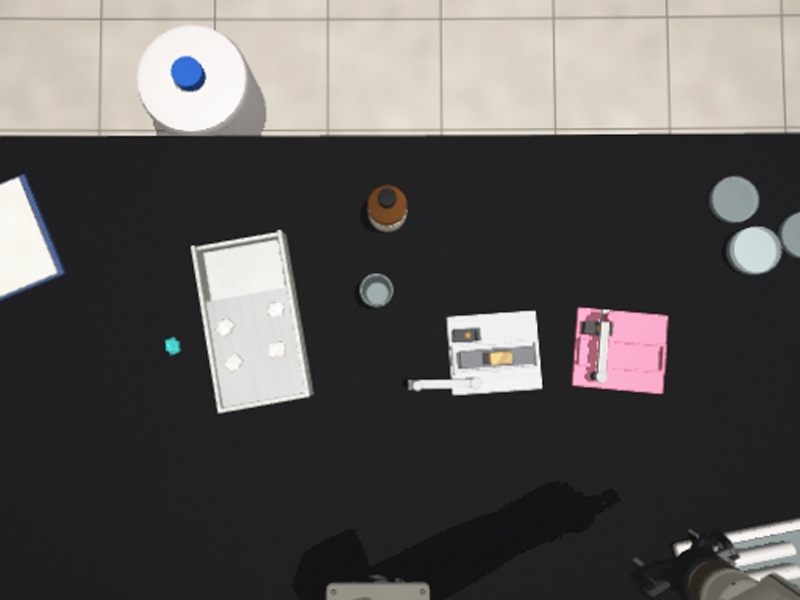

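View pics/side0.png

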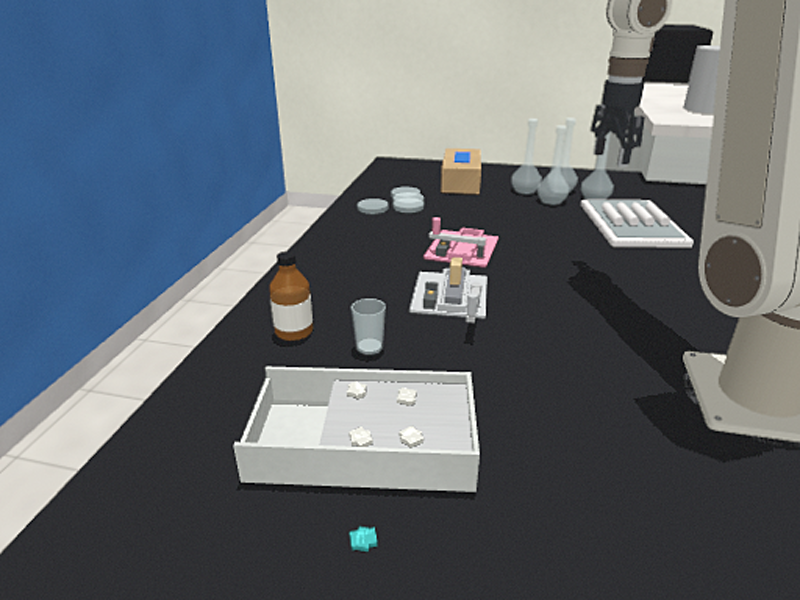

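The top view shows two rack shapes. The aluminium one is at about (497,352) and holds the scraper, with its handle at (500,357). The pink look-alike is at (620,350). There are four white shards at (225,326), (276,310), (234,362) and (277,349), and a turquoise decoy at (172,346). I choose the aluminium rack. The keeper is open and points left, with its knob at about (413,384).

```bash
cat > h.py <<'E'
import numpy as np, cv2
from scipy.spatial.transform import Rotation as R
from workcell import bot
def cam(name):
    o=bot.get_obs(); c=bot.camera(name)
    if name=="wrist":
        T=np.eye(4);T[:3,:3]=R.from_quat(o["tool_rot"]).as_matrix();T[:3,3]=o["eef_pos"]
        c["extrinsics"]=np.linalg.inv(T@c["T_tool_cam"])
    return c
def ray(c,uv,z):  # uv pixel -> world at height z
    p=cv2.undistortPoints(np.array([[uv]],float),c["camera_matrix"],np.array(c["dist_coeffs"],float))[0,0]
    E=np.array(c["extrinsics"]);Rm=E[:3,:3];o=-Rm.T@E[:3,3];d=Rm.T@np.array([p[0],p[1],1.])
    return (o+d*(z-o[2])/d[2])
def place(c,name,t,z):
    return [(ray(c,np.array(d["centre"])*[512,384],z).round(4).tolist(),round(d["score"],2)) for d in bot.place_of(name,t)]
E
python3 - <<'E'
from h import *
c=cam("top")
for t,z in [("rack",0),("keeper_hinge",.046),("keeper_knob",.071),("scraper",.008),("beaker",0),("bottle",0),("shelf",0),("shelf_lip",.05),("shard0",.05)]:
    print(t,place(c,"top",t,z))
# hand-picked corners in 800x600
s=.64
for n,p,z in [("walltop",[(192,246),(284,232),(312,394),(219,411)],.066),("rackplate",[(447,317),(537,311),(542,389),(453,395)],.008),("block",[(458,354),(535,349),(536,364),(459,368)],.034),("handle",[(500,356)],.08)]:
    print(n,[ray(c,np.array(q)*s,z).round(4).tolist() for q in p])
E
```

```text
rack [([0.5156, -0.4716, 0.0], 0.76), ([0.5309, -0.2339, 0.0], 0.57), ([0.5056, -0.2342, 0.0], 0.38)]
keeper_hinge [([0.4743, -0.4125, 0.046], 0.83), ([0.4604, -0.1762, 0.046], 0.62)]
keeper_knob [([0.5912, -0.4256, 0.071], 0.77), ([0.4617, -0.0805, 0.071], 0.5)]
scraper [([0.5172, -0.2235, 0.008], 0.92), ([0.5801, 0.2899, 0.008], 0.49)]
beaker [([0.6444, 0.0028, 0.0], 0.75), ([0.4665, -0.0763, 0.0], 0.7)]
bottle [([0.7933, -0.0247, 0.0], 0.73), ([0.5316, 0.1961, 0.0], 0.55)]
shelf []
shelf_lip []
shard0 [([0.6375, 0.2377, 0.05], 0.65), ([0.6025, 0.1927, 0.05], 0.49), ([0.5429, 0.1899, 0.05], 0.46), ([0.5436, 0.3702, 0.05], 0.45), ([0.5732, 0.2836, 0.05], 0.41), ([0.5126, 0.2604, 0.05], 0.4)]
walltop [[0.723, 0.3388, 0.066], [0.7485, 0.169, 0.066], [0.4497, 0.1162, 0.066], [0.42, 0.2853, 0.066]]
rackplate [[0.5917, -0.1367, 0.008], [0.6025, -0.31, 0.008], [0.4533, -0.3167, 0.008], [0.4425, -0.1467, 0.008]]
block [[0.5209, -0.1546, 0.034], [0.5297, -0.2994, 0.034], [0.5016, -0.3007, 0.034], [0.4947, -0.1561, 0.034]]
handle [[0.5176, -0.2262, 0.08]]
```

```bash
python3 - <<'E'
import cv2
im=cv2.imread("pics/top0.png")[290:420,395:680]
cv2.imwrite("pics/crop1.png",cv2.resize(im,None,fx=2.8,fy=2.8,interpolation=cv2.INTER_CUBIC))
E
```

```text
(no output)
```

View pics/crop1.png

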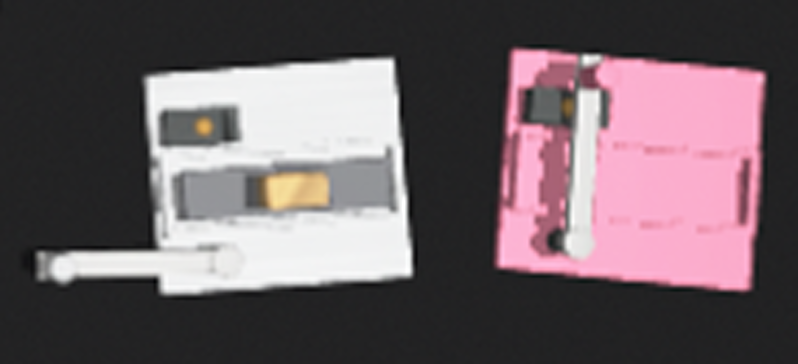

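The crop confirms the left rack is the plain aluminium one: scraper inside, bar swung open, dark catch block at the upper left. The pink one at right is empty. Next I move above the scraper.

```bash
python3 -m creep '[0.029,0.022,0,0.117,0.085,0.058,0.044,0,0.234,0.085,0.087,0.066,0,0.35,0.085,0.116,0.088,0,0.467,0.085,0.145,0.11,0,0.584,0.085,0.174,0.132,0,0.7,0.085,0.203,0.154,0,0.817,0.085,0.232,0.176,0,0.934,0.085,0.261,0.198,0,1.05,0.085,0.289,0.219,0,1.167,0.085]'; python3 -m creep '[0,0,0,0,0.085,0,0,0,0,0.085]'; python3 - <<'E'
from h import *
o=bot.get_obs();print(o["eef_pos"],R.from_quat(o["tool_rot"]).as_matrix()[:,1],o["clock"])
c=cam("wrist")
cv2.imwrite("pics/w1.png",cv2.resize(c["pixels"][:,:,::-1],(800,600)))
for t,z in [("rack",0),("keeper_hinge",.046),("keeper_knob",.071),("scraper",.008)]: print(t,place(c,"wrist",t,z))
np.savez("w1.npz",K=c["camera_matrix"],E=c["extrinsics"],d=c["dist_coeffs"])
E
```

```text
clock: 2.63
eef_pos: [0.5158, -0.2258, 0.2314]
tool_rot: [0.682, 0.731, 0.0, 0.0]
ft_force: [0.8, -0.3, -0.9]
grip_width: 0.0847
grasp_force: 0.0
clock: 2.8
eef_pos: [0.5156, -0.2258, 0.2307]
tool_rot: [0.683, 0.73, -0.0, -0.0]
ft_force: [0.0, -1.2, -0.2]
grip_width: 0.085
grasp_force: 0.0
[ 0.51560996 -0.22580383  0.23071904] [ 9.97759918e-01  6.68922352e-02 -7.57573130e-04] 2.8
rack [([0.5162, -0.225, 0.0], 0.76), ([0.522, -0.459, 0.0], 0.75)]
keeper_hinge [([0.4708, -0.1851, 0.046], 0.63), ([0.485, -0.417, 0.046], 0.61)]
keeper_knob [([0.5931, -0.4295, 0.071], 0.74), ([0.4695, -0.0725, 0.071], 0.57)]
scraper [([0.5196, -0.2322, 0.008], 0.69)]
```

View pics/w1.png

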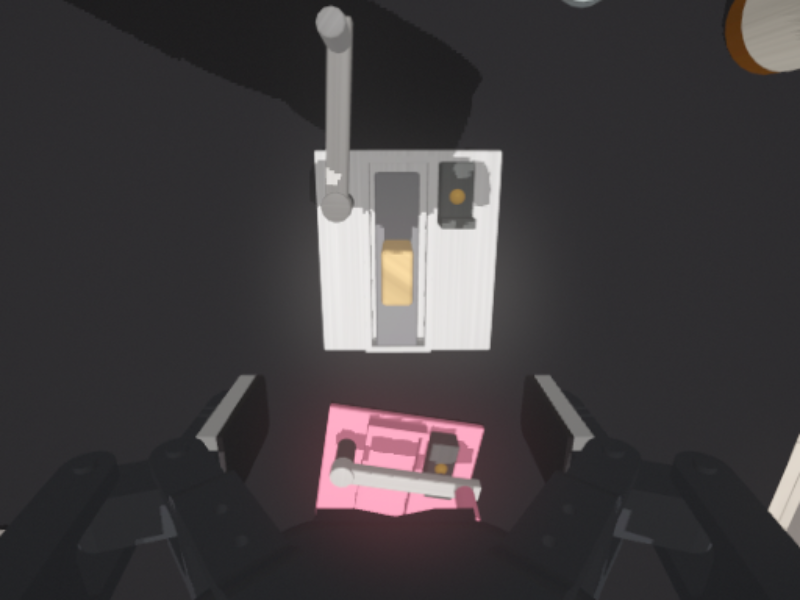

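The wrist view shows the scraper in the aluminium pocket with its handle top at about (397,277). The plate corners are (315,151), (501,151), (490,349) and (325,350). The bar points up (+y), with the knob at (333,20).

```bash
python3 - <<'E'
from h import *
f=np.load("w1.npz");c=dict(camera_matrix=f["K"],extrinsics=f["E"],dist_coeffs=f["d"])
E=f["E"];print("cam",-E[:3,:3].T@E[:3,3], E[2,:3])
for n,p,z in [("handle",[(383,249),(411,249),(413,305),(382,305)],.08),("plate",[(315,151),(501,151),(490,350),(325,350)],.008),("block",[(375,172),(419,172),(416,346),(377,346)],.034),("knobtop",[(331,20)],.09),("hinge",[(337,205)],.052)]:
    q=np.array([ray(c,np.array(q)*.64,z)[:2] for q in p]);print(n,q.round(4).tolist(),q.mean(0).round(4))
E
```

```text
cam [ 0.51067705 -0.151905    0.37428801] [ 0.01925445 -0.29169078 -0.95631886]
handle [[0.5066, -0.2071], [0.5255, -0.2058], [0.53, -0.2453], [0.5083, -0.2468]] [ 0.5176 -0.2263]
plate [[0.4469, -0.1454], [0.5945, -0.1351], [0.6078, -0.3061], [0.4589, -0.3162]] [ 0.527  -0.2257]
block [[0.4965, -0.158], [0.5292, -0.1558], [0.5385, -0.2956], [0.506, -0.2979]] [ 0.5175 -0.2268]
knobtop [[0.4685, -0.0729]] [ 0.4685 -0.0729]
hinge [[0.4712, -0.1825]] [ 0.4712 -0.1825]
```

```bash
python3 -m creep '[0.002,-0.001,-0.035,0,0.085,0.002,-0.001,-0.075,0,0.085,0.002,-0.001,-0.115,0,0.085,0.002,-0.001,-0.15,0,0.085,0.002,-0.001,-0.175,0,0.085,0.002,-0.001,-0.185,0,0.085,0.002,-0.001,-0.185,0,0.015,0.002,-0.001,-0.185,0,0.015,0.002,-0.001,-0.185,0,0.015,0.002,-0.001,-0.185,0,0.015]'; python3 -m creep '[0,0,0,0,0.015,0,0,0,0,0.015,0,0,0,0,0.015,0,0,0,0,0.015]'
```

```text
clock: 3.88
eef_pos: [0.5182, -0.2293, 0.0488]
tool_rot: [0.684, 0.729, 0.001, 0.002]
ft_force: [-0.2, -0.7, 0.1]
grip_width: 0.0382
grasp_force: 0.0
clock: 4.22
eef_pos: [0.5178, -0.2289, 0.0483]
tool_rot: [0.684, 0.729, 0.0, 0.002]
ft_force: [-1.9, -0.1, 6.9]
grip_width: 0.0216
grasp_force: 60.2
```

```bash
python3 -m creep '[0,0,0.02,0,0.015,0,0,0.05,0,0.015,0,0,0.09,0,0.015,0,0,0.12,0,0.015,-0.003,0.025,0.125,0,0.015,-0.007,0.06,0.125,0.015,0.015,-0.011,0.1,0.125,0.025,0.015,-0.015,0.138,0.125,0.035,0.015,-0.019,0.176,0.125,0.045,0.015,-0.023,0.214,0.125,0.055,0.015]'; python3 -m creep '[-0.004,0.038,0,0.01,0.015,-0.008,0.076,0,0.02,0.015,-0.012,0.114,0,0.03,0.015,-0.016,0.15,0,0.04,0.015,-0.02,0.185,0,0.048,0.015,-0.023,0.21,0,0.053,0.015,-0.023,0.222,0,0.053,0.015,-0.023,0.222,0,0.053,0.015]'; python3 - <<'E'
from h import *
o=bot.get_obs();print(R.from_quat(o["tool_rot"]).as_matrix()[:,1])
c=cam("top");cv2.imwrite("pics/t2.png",cv2.resize(c["pixels"][130:280,90:290,::-1],(800,600),interpolation=cv2.INTER_CUBIC))
c=cam("wrist");cv2.imwrite("pics/w2.png",cv2.resize(c["pixels"][:,:,::-1],(800,600)));np.savez("w2.npz",K=c["camera_matrix"],E=c["extrinsics"],d=c["dist_coeffs"])
print(place(c,"wrist","shelf_lip",.05),place(c,"wrist","shard0",.05))
E
```

```text
clock: 5.05
eef_pos: [0.4926, -0.0126, 0.1713]
tool_rot: [0.664, 0.748, -0.0, -0.0]
ft_force: [1.2, 0.5, -1.9]
grip_width: 0.0214
grasp_force: 59.3
clock: 5.72
eef_pos: [0.47, 0.2103, 0.1712]
tool_rot: [0.642, 0.767, 0.0, -0.0]
ft_force: [0.4, -0.4, -1.9]
grip_width: 0.0211
grasp_force: 59.4
[9.84511977e-01 1.75317315e-01 8.21917881e-05]
[([0.6353, 0.2436, 0.05], 0.97)] [([0.5341, 0.185, 0.05], 0.97), ([0.5275, 0.3767, 0.05], 0.94), ([0.5773, 0.2817, 0.05], 0.82), ([0.6087, 0.1827, 0.05], 0.82), ([0.5133, 0.2643, 0.05], 0.81)]
```

View pics/w2.png

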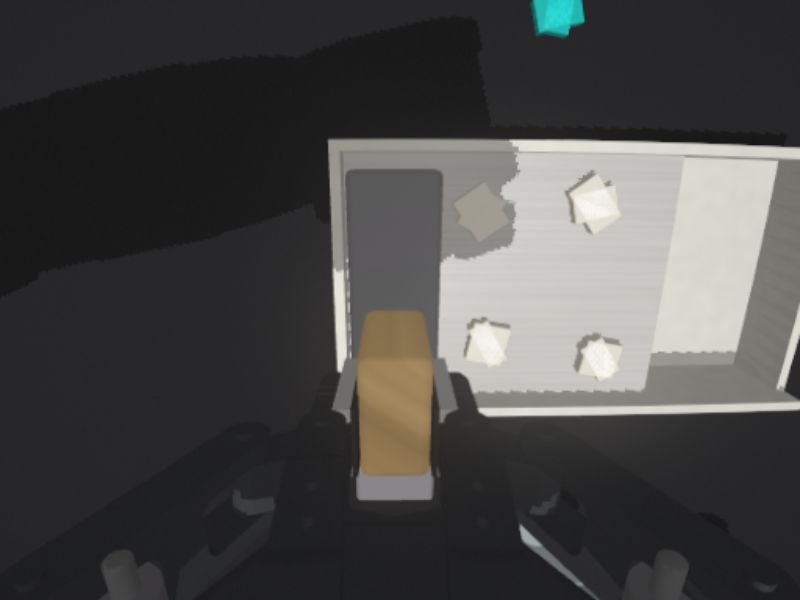

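The wrist view shows the held scraper level over the closed end of the deck. The four shards are at (481,212), (594,203), (488,343) and (599,357). The deck's lip runs from (684,157) to (645,392).

```bash
python3 - <<'E'
from h import *
f=np.load("w2.npz");c=dict(camera_matrix=f["K"],extrinsics=f["E"],dist_coeffs=f["d"])
o=bot.get_obs()["eef_pos"]
for n,p,z in [("lip corners",[(684,157),(645,392)],.05),("outer L corner & top edge",[(330,140),(640,144),(490,415),(700,411)],.066),("left inner",[(343,152)],.066),("block top",[(347,170),(441,170)],.157),("shards",[(481,212),(594,203),(488,343),(599,357)],.054)]:
    q=np.array([ray(c,np.array(q)*.64,z)[:2] for q in p]);print(n,q.round(4).tolist())
    rel=(q-[.5361,.2186])@np.array([[np.cos(.175),-np.sin(.175)],[np.sin(.175),np.cos(.175)]]);print("   shelf",rel.round(4).tolist())
rel=(o[:2]-[.5361,.2186])@np.array([[np.cos(.175),-np.sin(.175)],[np.sin(.175),np.cos(.175)]]);print(rel)
E
```

```text
lip corners [[0.6243, 0.3176], [0.653, 0.1657]]
   shelf [[0.1041, 0.0822], [0.1059, -0.0725]]
outer L corner & top edge [[0.4209, 0.2881], [0.5871, 0.317], [0.5451, 0.1398], [0.6843, 0.1651]]
   shelf [[-0.1013, 0.0885], [0.0674, 0.088], [-0.0048, -0.0792], [0.1366, -0.0785]]
left inner [[0.4287, 0.2832]]
   shelf [[-0.0945, 0.0823]]
block top [[0.4414, 0.2769], [0.4733, 0.2826]]
   shelf [[-0.0832, 0.0739], [-0.0507, 0.0739]]
shards [[0.5118, 0.2641], [0.5765, 0.2814], [0.5353, 0.1842], [0.6099, 0.187]]
   shelf [[-0.016, 0.049], [0.0507, 0.0548], [-0.0068, -0.0338], [0.0672, -0.044]]
[-0.06679027 -0.0005312 ]
```

```bash
python3 -m creep '[0,0.001,-0.03,0,0.015,0,0.001,-0.055,0,0.015,0,0.001,-0.07,0,0.015,0,0.001,-0.077,0,0.015,0,0.001,-0.077,0,0.015,0,0.001,-0.077,0,0.015]'
```

```text
clock: 6.42
eef_pos: [0.4709, 0.2079, 0.0947]
tool_rot: [0.644, 0.765, 0.0, 0.0]
ft_force: [-0.2, -0.9, -1.4]
grip_width: 0.0211
grasp_force: 59.3
```

```bash
python3 -m creep '[0,0.001,-0.003,0,0.015,0,0.001,-0.003,0,0.015,0,0.001,-0.003,0,0.015]'; python3 - <<'E'
from h import *
P=[bot.get_obs()["eef_pos"]]
for i in range(3): bot.camera("top"); P.append(bot.get_obs()["eef_pos"])
print(np.round(P,4)); 
o=np.mean(P,0);print((o[:2]-[.540,.224])@np.array([[np.cos(.175),-np.sin(.175)],[np.sin(.175),np.cos(.175)]]))
c=cam("side");cv2.imwrite("pics/s2.png",cv2.resize(c["pixels"][210:330,140:320,::-1],(800,533),interpolation=cv2.INTER_CUBIC))
E
```

```text
clock: 6.67
eef_pos: [0.4711, 0.21, 0.0922]
tool_rot: [0.644, 0.765, 0.001, 0.0]
ft_force: [-0.2, 0.8, -2.7]
grip_width: 0.021
grasp_force: 59.3
[[0.4711 0.21   0.0922]
 [0.471  0.2099 0.0921]
 [0.4709 0.2099 0.092 ]
 [0.4708 0.2099 0.0919]]
[-0.07044308 -0.00181931]
```

View pics/s2.png

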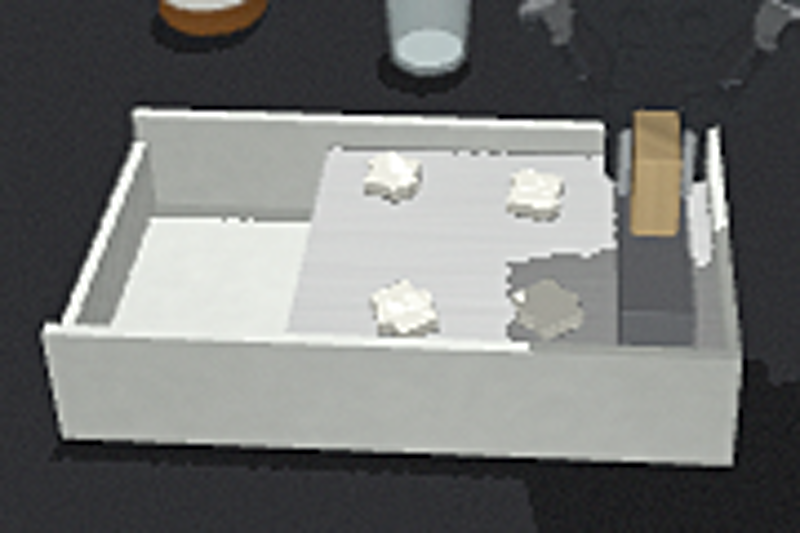

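The side crop shows the scraper seated between the walls at the closed end, with all four shards ahead of it and towards the lip. I start the sweep.

```bash
python3 -m creep '[0.006,0.001,-0.001,0,0.015,0.0175,0.003,-0.001,0,0.015,0.0315,0.0055,-0.001,0,0.015,0.045,0.008,-0.001,0,0.015,0.059,0.0104,-0.001,0,0.015,0.073,0.0129,-0.001,0,0.015,0.087,0.0154,-0.001,0,0.015,0.101,0.0179,-0.001,0,0.015,0.115,0.0203,-0.001,0,0.015,0.129,0.0228,-0.001,0,0.015]'; python3 -m creep '[0.014,0.0025,0,0,0.015,0.028,0.005,0,0,0.015,0.041,0.0072,0,0,0.015,0.051,0.009,0,0,0.015,0.058,0.0102,0,0,0.015,0.058,0.0102,0,0,0.015]';  python3 - <<'E'
from h import *
o=bot.get_obs();print((o["eef_pos"][:2]-[.540,.224])@np.array([[np.cos(.175),-np.sin(.175)],[np.sin(.175),np.cos(.175)]]))
c=cam("side");a=cv2.resize(c["pixels"][210:330,140:320,::-1],(800,533),interpolation=cv2.INTER_CUBIC);cv2.imwrite("pics/s3.png",a)
E
```

```text
clock: 7.7
eef_pos: [0.5999, 0.2326, 0.0905]
tool_rot: [0.644, 0.765, -0.0, -0.0]
ft_force: [-2.0, -0.3, 1.6]
grip_width: 0.0214
grasp_force: 59.9
clock: 8.2
eef_pos: [0.6591, 0.2429, 0.0897]
tool_rot: [0.644, 0.765, 0.0, 0.0]
ft_force: [0.7, 0.6, -3.0]
grip_width: 0.0212
grasp_force: 59.4
[ 0.12061409 -0.00211471]
```

View pics/s3.png

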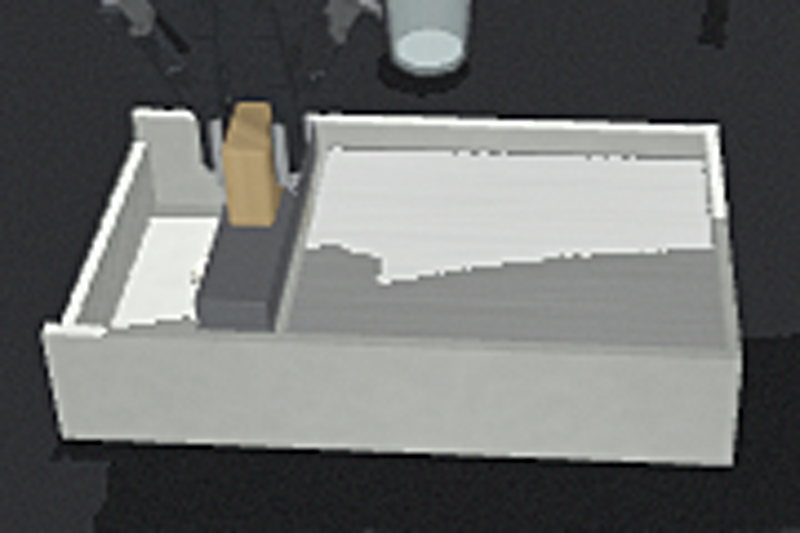

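The deck is bare and the scraper is past the lip. I lift it, back off and check the trough.

```bash
python3 -m creep '[0,0,0.02,0,0.015,0,0,0.05,0,0.015,0,0,0.08,0,0.015,-0.03,0,0.085,0,0.015,-0.065,0,0.085,0,0.015,-0.1,0,0.085,0,0.015,-0.135,-0.01,0.085,0,0.015,-0.15,-0.02,0.085,0,0.015,-0.15,-0.02,0.085,0,0.015]'; python3 - <<'E'
from h import *
c=cam("wrist")
M=np.array([[np.cos(.175),-np.sin(.175)],[np.sin(.175),np.cos(.175)]])
for n in ("wrist","top"):
    if n=="top": c=cam("top")
    print(n,[((np.array(p[:2])-[.540,.224])@M).round(3).tolist()+[s] for p,s in place(c,n,"shard0",.008)])
    a=c["pixels"][:,:,::-1] if n=="wrist" else c["pixels"][140:270,110:210,::-1]
    cv2.imwrite(f"pics/{n}4.png",cv2.resize(a,(400,400*a.shape[0]//a.shape[1]),interpolation=cv2.INTER_CUBIC))
a=[cv2.imread(f"pics/{n}4.png") for n in("wrist","top")];h=520
a=[cv2.copyMakeBorder(x,0,h-x.shape[0],0,0,0) for x in a];cv2.imwrite("pics/both4.png",np.hstack(a))
E
```

```text
clock: 9.0
eef_pos: [0.5023, 0.2208, 0.1753]
tool_rot: [0.643, 0.766, -0.002, -0.001]
ft_force: [0.2, -0.4, -2.1]
grip_width: 0.021
grasp_force: 60.4
wrist [[0.031, 0.166, 0.92], [0.131, 0.039, 0.87], [0.151, 0.051, 0.66], [0.151, -0.015, 0.65], [0.119, -0.065, 0.65]]
top [[0.129, 0.039, 0.62], [0.105, -0.057, 0.62], [0.147, -0.021, 0.44], [0.139, 0.055, 0.38]]
```

View pics/both4.png

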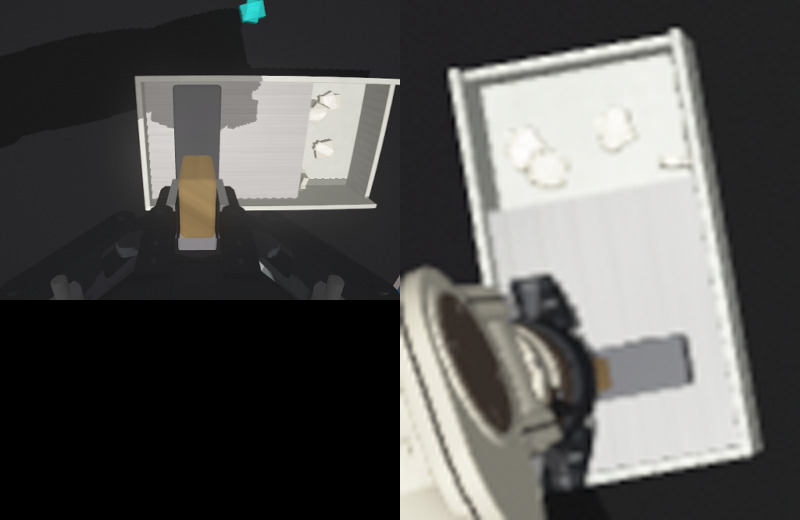

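Three shards lie flat in the trough. The fourth is on edge in the trough's corner at about (675,160) in the top crop. I triangulate its height next.

```bash
python3 - <<'E'
from h import *
M=np.array([[np.cos(.175),-np.sin(.175)],[np.sin(.175),np.cos(.175)]])
for n in ("wrist","top"):
    c=cam(n)
    for z in (.008,.02,.03,.04,.05):
        print(n,z,[((np.array(p[:2])-[.540,.224])@M).round(3).tolist() for p,s in place(c,n,"shard0",z) if s>.35])
    if n=="top":
        for q in ((660,160),(690,160)):
            for z in (.01,.03,.045): print(q,z,((ray(c,(110+q[0]%400/4.,140+q[1]/4.),z)[:2]-[.540,.224])@M).round(3))
    else:
        for z in (.01,.03,.045): print(z,((ray(c,(304*1.28,182*1.28),z)[:2]-[.540,.224])@M).round(3))
E
```

```text
wrist 0.008 [[0.153, 0.052], [0.131, 0.038], [0.115, -0.066], [0.029, 0.164], [0.149, -0.016]]
wrist 0.02 [[0.146, 0.053], [0.125, 0.039], [0.109, -0.06], [0.026, 0.161], [0.142, -0.012]]
wrist 0.03 [[0.14, 0.054], [0.12, 0.041], [0.104, -0.055], [0.024, 0.158], [0.136, -0.009]]
wrist 0.04 [[0.134, 0.054], [0.115, 0.042], [0.1, -0.051], [0.022, 0.155], [0.131, -0.006]]
wrist 0.05 [[0.128, 0.055], [0.109, 0.043], [0.095, -0.046], [0.021, 0.152], [0.125, -0.003]]
0.01 [ 0.136 -0.07 ]
0.03 [ 0.125 -0.06 ]
0.045 [ 0.117 -0.053]
top 0.008 [[0.149, -0.019], [0.125, 0.037], [0.116, -0.051], [0.154, 0.054]]
top 0.02 [[0.147, -0.021], [0.123, 0.035], [0.114, -0.052], [0.152, 0.052]]
top 0.03 [[0.146, -0.023], [0.122, 0.032], [0.113, -0.054], [0.151, 0.049]]
top 0.04 [[0.144, -0.025], [0.121, 0.03], [0.112, -0.055], [0.149, 0.047]]
top 0.05 [[0.143, -0.027], [0.119, 0.028], [0.111, -0.057], [0.148, 0.045]]
(660, 160) 0.01 [ 0.116 -0.047]
(660, 160) 0.03 [ 0.113 -0.05 ]
(660, 160) 0.045 [ 0.111 -0.053]
(690, 160) 0.01 [ 0.112 -0.07 ]
(690, 160) 0.03 [ 0.109 -0.072]
(690, 160) 0.045 [ 0.107 -0.074]
```

The fourth shard is low in the trough, at x of about 110 mm. I carry the scraper back to the rack.

```bash
python3 -m creep '[0,-0.025,0,0,0.015,0,-0.06,0,-0.015,0.015,0,-0.095,0,-0.025,0.015,0,-0.132,0,-0.035,0.015,0,-0.17,0,-0.045,0.015,0.002,-0.208,0,-0.055,0.015,0.004,-0.246,0,-0.065,0.015,0.006,-0.284,0,-0.075,0.015,0.008,-0.322,0,-0.085,0.015,0.01,-0.36,0,-0.095,0.015]'; python3 -m creep '[0.002,-0.035,0,-0.008,0.015,0.004,-0.065,0,-0.013,0.015,0.005,-0.082,0,-0.013,0.015,0.005,-0.09,0,-0.013,0.015,0.005,-0.09,0,-0.013,0.015,0.005,-0.09,0,-0.013,0.015,0.005,-0.09,0,-0.013,0.015]'; python3 - <<'E'
from h import *
bot.camera("top");o=bot.get_obs();print(o["eef_pos"],R.from_quat(o["tool_rot"]).as_matrix()[:,1])
c=cam("wrist");cv2.imwrite("pics/w5.png",cv2.resize(c["pixels"][:,:,::-1],(800,600)));np.savez("w5.npz",K=c["camera_matrix"],E=c["extrinsics"],d=c["dist_coeffs"])
E
```

```text
clock: 10.63
eef_pos: [0.5173, -0.1391, 0.1756]
tool_rot: [0.68, 0.734, 0.0, 0.0]
ft_force: [1.1, -0.5, -2.3]
grip_width: 0.0215
grasp_force: 60.2
clock: 11.22
eef_pos: [0.5224, -0.2258, 0.1752]
tool_rot: [0.684, 0.73, 0.0, -0.0]
ft_force: [-0.5, -0.1, -2.9]
grip_width: 0.0208
grasp_force: 60.3
[ 0.52246569 -0.22570735  0.1753363 ] [ 9.97825261e-01  6.59142509e-02 -2.44378822e-04]
```

View pics/w5.png

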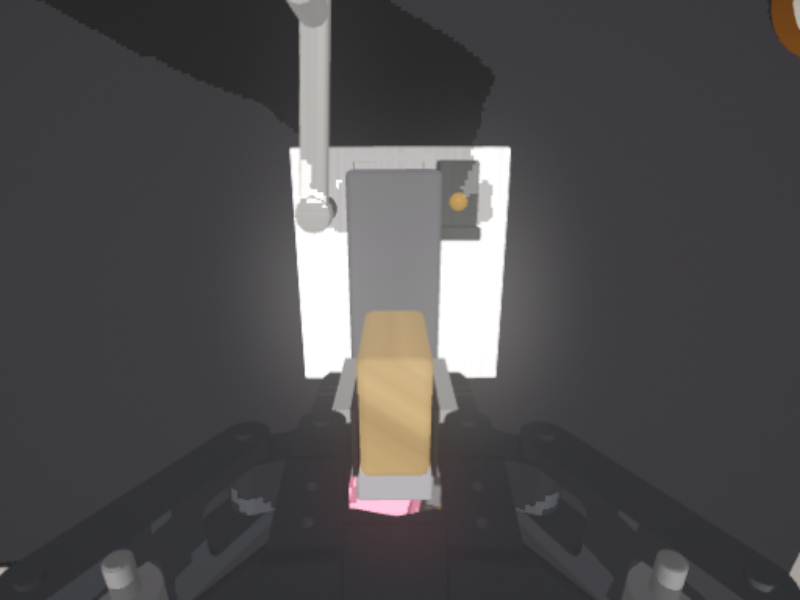

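The scraper is still square in the grip (far end at columns 347–441, row 170), over the aluminium plate with corners (291,148), (510,148), (497,377) and (305,378).

```bash
python3 - <<'E'
from h import *
f=np.load("w5.npz");c=dict(camera_matrix=f["K"],extrinsics=f["E"],dist_coeffs=f["d"])
for n,p,z in [("plate",[(291,148),(510,148),(497,377),(305,378)],.008),("blocktop far end",[(347,170),(441,170)],.1753-.0403+.026),("hinge",[(316,214)],.052)]:
    q=np.array([ray(c,np.array(q)*.64,z)[:2] for q in p]);print(n,q.round(4).tolist(),q.mean(0).round(4))
E
```

```text
plate [[0.4472, -0.1451], [0.5947, -0.1351], [0.6086, -0.3052], [0.4584, -0.3161]] [ 0.5272 -0.2254]
blocktop far end [[0.5013, -0.1546], [0.5338, -0.1524]] [ 0.5175 -0.1535]
hinge [[0.4725, -0.1832]] [ 0.4725 -0.1832]
```

```bash
python3 -m creep '[-0.0045,-0.003,-0.01,0,0.015,-0.0045,-0.003,-0.035,0,0.015,-0.0045,-0.003,-0.065,0,0.015,-0.0045,-0.003,-0.085,0,0.015,-0.0045,-0.003,-0.095,0,0.015,-0.0045,-0.003,-0.105,0,0.015,-0.0045,-0.003,-0.115,0,0.015,-0.0045,-0.003,-0.124,0,0.015,-0.0045,-0.003,-0.126,0,0.015,-0.0045,-0.003,-0.126,0,0.015]'; python3 - <<'E'
from workcell import bot
bot.camera("top"); o=bot.get_obs(); print(o["eef_pos"],o["ft_force"])
E
```

```text
clock: 12.15
eef_pos: [0.5181, -0.2302, 0.0493]
tool_rot: [0.684, 0.729, 0.0, 0.0]
ft_force: [0.0, -0.0, -2.6]
grip_width: 0.0211
grasp_force: 60.3
[ 0.51836813 -0.23046453  0.04975779] [-6.53538192e-04 -8.89270149e-02 -1.40245602e+00]
```

```bash
python3 -m creep '[0,0,-0.001,0,0.015,0,0,-0.001,0,0.085,0,0,-0.001,0,0.085,0,0,-0.001,0,0.085,0,0,-0.001,0,0.085,0,0,-0.001,0,0.085,0,0,-0.001,0,0.085,0,0,-0.001,0,0.085]'; python3 -m creep '[0,0,0.01,0,0.085,0,0,0.04,0,0.085,0,0,0.08,0,0.085,0,0,0.12,0,0.085,0,0,0.16,0,0.085,0,0,0.18,0,0.085,0,0,0.18,0,0.085,0,0,0.18,0,0.085]'; python3 - <<'E'
from h import *
o=bot.get_obs();print(o["eef_pos"])
c=cam("wrist");cv2.imwrite("pics/w6.png",cv2.resize(c["pixels"][:,:,::-1],(800,600)));np.savez("w6.npz",K=c["camera_matrix"],E=c["extrinsics"],d=c["dist_coeffs"])
for t,z in [("keeper_hinge",.046),("keeper_knob",.071),("scraper",.008)]: print(t,place(c,"wrist",t,z))
E
```

```text
clock: 12.87
eef_pos: [0.518, -0.2303, 0.0484]
tool_rot: [0.684, 0.729, 0.0, 0.0]
ft_force: [-0.2, -0.2, 0.3]
grip_width: 0.0849
grasp_force: 0.0
clock: 13.53
eef_pos: [0.5189, -0.2307, 0.2307]
tool_rot: [0.684, 0.729, 0.001, 0.002]
ft_force: [-1.0, -0.2, -0.4]
grip_width: 0.0851
grasp_force: 0.0
[ 0.51889056 -0.23070413  0.23074668]
keeper_hinge [([0.4689, -0.1834, 0.046], 0.84), ([0.4797, -0.4201, 0.046], 0.55)]
keeper_knob [([0.4686, -0.0719, 0.071], 0.95), ([0.587, -0.4235, 0.071], 0.65)]
scraper []
```

View pics/w6.png

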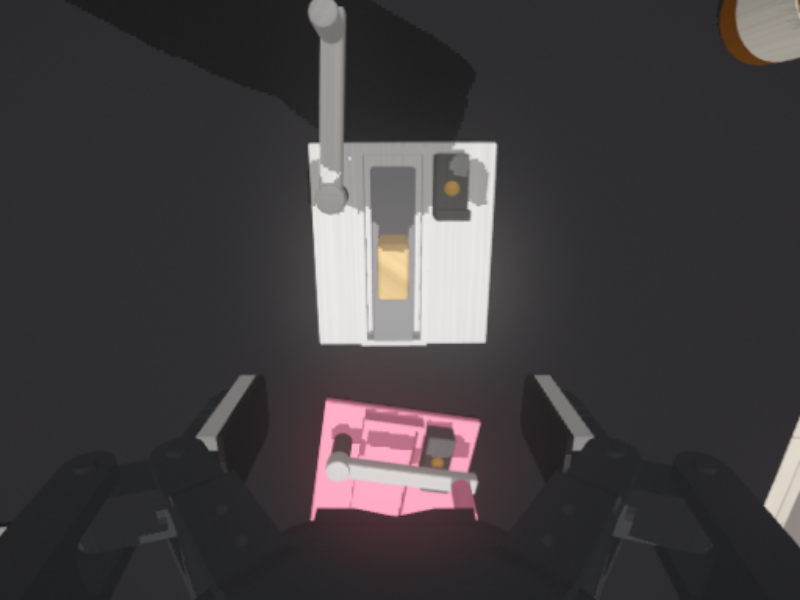

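The scraper sits flat and square in the aluminium pocket (handle at (393,268)). The bar is still open, with the hinge at (331,198) and the knob at (323,13). Next I straddle the knob.

```bash
python3 -m creep '[-0.012,0.037,0,-0.01,0.085,-0.024,0.075,0,-0.02,0.085,-0.036,0.113,-0.01,-0.03,0.05,-0.047,0.147,-0.04,-0.04,0.045,-0.05,0.158,-0.075,-0.04,0.045,-0.05,0.158,-0.1,-0.04,0.045,-0.05,0.158,-0.1,-0.04,0.045,-0.05,0.158,-0.1,-0.04,0.045]'; python3 - <<'E'
from h import *
o=bot.get_obs();print(o["eef_pos"],o["joint_pos"],R.from_quat(o["tool_rot"]).as_matrix()[:,1])
E
```

```text
clock: 14.4
eef_pos: [0.4661, -0.0718, 0.1266]
tool_rot: [0.698, 0.716, -0.002, -0.002]
ft_force: [1.0, 0.4, 0.9]
grip_width: 0.0449
grasp_force: 0.0
[ 0.46610486 -0.07184415  0.12663132] [-1.52849251e-01  2.64521553e-01 -2.49030192e-01  1.06268747e+00
 -1.31306910e-04  1.39343997e+00] [ 0.99968518  0.02450689 -0.00538065]
```

```bash
python3 -m creep '[0.0015,-0.001,-0.03,0,0.045,0.0015,-0.001,-0.055,0,0.045,0.0015,-0.001,-0.066,0,0.045,0.0015,-0.001,-0.066,0,0.045,0.0015,-0.001,-0.066,0,0.028,0.0015,-0.001,-0.066,0,0.028,0.0015,-0.001,-0.066,0,0.028]'; python3 - <<'E'
from h import *
o=bot.get_obs();p=o["eef_pos"];print(p)
h=np.array([.4710,-.1830]);y=R.from_quat(o["tool_rot"]).as_matrix()[:,1];ya=np.arctan2(y[1],y[0]);print(ya)
v=p[:2]-h;a0=np.arctan2(v[1],v[0]);print(a0,np.hypot(*v))
for a in np.arange(1.5,-.15,-.1):
    q=h+.110*np.array([np.cos(a),np.sin(a)]);print(round(a,2),(q-p[:2]).round(3),round(a-np.pi/2-ya,2))
E
```

```text
clock: 14.98
eef_pos: [0.4712, -0.0739, 0.0641]
tool_rot: [0.699, 0.715, 0.001, 0.002]
ft_force: [-0.5, 0.2, -0.3]
grip_width: 0.0279
grasp_force: 0.0
[ 0.47122665 -0.07386352  0.06413696]
0.02338874551570553
1.568719568784881 0.10913671594558738
1.5 [0.008 0.001] -0.09
1.4 [ 0.018 -0.001] -0.19
1.3 [ 0.029 -0.003] -0.29
1.2 [ 0.04  -0.007] -0.39
1.1 [ 0.05  -0.011] -0.49
1.0 [ 0.059 -0.017] -0.59
0.9 [ 0.068 -0.023] -0.69
0.8 [ 0.076 -0.03 ] -0.79
0.7 [ 0.084 -0.038] -0.89
0.6 [ 0.091 -0.047] -0.99
0.5 [ 0.096 -0.056] -1.09
0.4 [ 0.101 -0.066] -1.19
0.3 [ 0.105 -0.077] -1.29
0.2 [ 0.108 -0.087] -1.39
0.1 [ 0.109 -0.098] -1.49
-0.0 [ 0.11  -0.109] -1.59
-0.1 [ 0.109 -0.12 ] -1.69
```

```bash
python3 -m creep '[0.008,0.001,-0.001,-0.09,0.028,0.018,-0.001,-0.001,-0.19,0.028,0.029,-0.003,-0.001,-0.29,0.028,0.04,-0.007,-0.001,-0.39,0.028,0.05,-0.011,-0.001,-0.49,0.028,0.059,-0.017,-0.001,-0.59,0.028,0.068,-0.023,-0.001,-0.69,0.028,0.076,-0.03,-0.001,-0.79,0.028,0.084,-0.038,-0.001,-0.89,0.028,0.091,-0.047,-0.001,-0.99,0.028]'; python3 -m creep '[0.005,-0.009,0,-0.1,0.028,0.01,-0.019,0,-0.2,0.028,0.014,-0.03,0,-0.3,0.028,0.017,-0.04,0,-0.4,0.028,0.017,-0.04,0,-0.4,0.028]'; python3 - <<'E'
from h import *
c=cam("wrist");o=bot.get_obs();print(o["eef_pos"],o["ft_force"])
for t,z in [("keeper_hinge",.046),("keeper_knob",.071)]: print(t,place(c,"wrist",t,z))
E
```

```text
clock: 15.82
eef_pos: [0.5616, -0.1205, 0.0627]
tool_rot: [0.955, 0.296, 0.001, 0.0]
ft_force: [-0.0, -0.1, 0.7]
grip_width: 0.0279
grasp_force: 0.4
clock: 16.23
eef_pos: [0.5789, -0.1623, 0.0627]
tool_rot: [0.995, 0.1, 0.001, 0.001]
ft_force: [0.9, 0.7, 0.0]
grip_width: 0.0278
grasp_force: 0.0
[ 0.57845539 -0.16127637  0.06250327] [ 0.0595584  -1.05941767  0.26568776]
keeper_hinge []
keeper_knob [([0.5784, -0.1612, 0.071], 0.91)]
```

```bash
python3 -m creep '[0.001,-0.006,0,-0.05,0.028,0.002,-0.012,0,-0.1,0.028,0.002,-0.017,0,-0.13,0.028,0.002,-0.021,0,-0.13,0.028,0.002,-0.021,0,-0.13,0.028,0.002,-0.021,0,-0.13,0.028]'; python3 - <<'E'
from h import *
c=cam("wrist");o=bot.get_obs();print(o["eef_pos"],o["ft_force"])
for t,z in [("keeper_knob",.071)]: print(t,place(c,"wrist",t,z))
E
```

```text
clock: 16.88
eef_pos: [0.5799, -0.1807, 0.0618]
tool_rot: [0.999, 0.038, 0.001, -0.0]
ft_force: [0.8, 2.3, 1.8]
grip_width: 0.028
grasp_force: 1.1
[ 0.57980812 -0.18072978  0.0617119 ] [0.87019163 2.03015004 2.5866097 ]
keeper_knob [([0.5792, -0.1779, 0.071], 0.61)]
```

```bash
python3 -m creep '[0,-0.003,0,0,0.028,0,-0.005,0,0,0.028,0,-0.005,0,0,0.028,0,-0.005,0,0,0.028]'
```

```text
clock: 17.32
eef_pos: [0.5799, -0.181, 0.0616]
tool_rot: [0.999, 0.04, 0.001, -0.005]
ft_force: [1.8, 14.2, 2.6]
grip_width: 0.028
grasp_force: 7.2
```

The tool stopped moving while the force reached 14 N, which is above the detent's 7 N, so the bar is on its stop. I release, lift away and check.

```bash
python3 -m creep '[0,0.005,0,0,0.028,0,0.008,0,0,0.045,0,0.008,0,0,0.045,0,0.008,0,0,0.045,0,0.008,0.03,0,0.045,0,0.008,0.07,0,0.045,-0.02,0.008,0.11,0,0.045,-0.05,0.008,0.15,0,0.045,-0.08,-0.01,0.17,0,0.045,-0.08,-0.01,0.17,0,0.045]'; python3 - <<'E'
from h import *
M=np.array([[np.cos(.175),-np.sin(.175)],[np.sin(.175),np.cos(.175)]])
c=cam("wrist")
for t,z in [("keeper_hinge",.046),("keeper_knob",.071),("scraper",.008)]: print(t,place(c,"wrist",t,z))
W=c["pixels"][:,:,::-1]
c=cam("top");T=cv2.resize(c["pixels"][140:270,110:370,::-1],(800,400),interpolation=cv2.INTER_CUBIC)
print([((np.array(p[:2])-[.540,.224])@M).round(3).tolist()+[s] for p,s in place(c,"top","shard0",.01)])
print(place(c,"top","beaker",0),place(c,"top","bottle",0))
cv2.imwrite("pics/end.png",cv2.resize(W,(800,600)))
E
```

```text
clock: 18.15
eef_pos: [0.498, -0.1989, 0.2369]
tool_rot: [0.999, 0.036, 0.003, 0.003]
ft_force: [0.5, -0.4, -0.1]
grip_width: 0.0451
grasp_force: 0.0
keeper_hinge [([0.4696, -0.1823, 0.046], 0.72), ([0.4818, -0.4189, 0.046], 0.66)]
keeper_knob [([0.5792, -0.177, 0.071], 0.84)]
scraper [([0.5124, -0.2264, 0.008], 0.65)]
[[0.025, 0.166, 0.53], [0.141, 0.048, 0.48], [0.152, -0.015, 0.45], [0.117, -0.052, 0.41], [0.128, 0.035, 0.39]]
[([0.6378, 0.0028, 0.0], 0.69)] [([0.7908, -0.0242, 0.0], 0.62), ([0.4651, -0.1914, 0.0], 0.39)]
```

View pics/end.png

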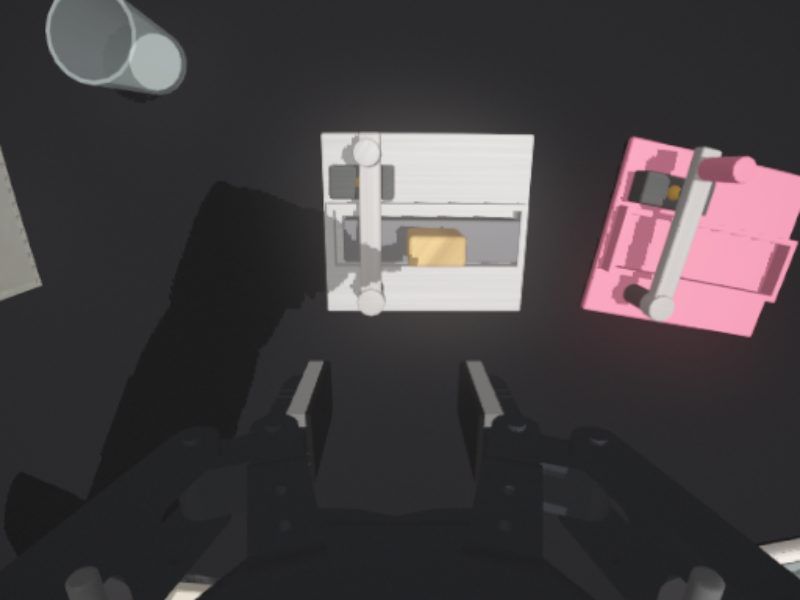

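The bar lies square across the pocket (knob (367,152), hinge (371,301)) over the scraper. The beaker stands, and all four shards are still detected in the trough.

```bash
python3 -c "
from workcell import bot
print(bot.job_done())"
```

```text
the job is handed in; nothing more can be done
None
```

The job is handed in, with no verdict returned: by camera all four shards are in the trough (one on edge in a corner), the scraper is flat in its pocket, the keeper bar is home against its stop, and the beaker and bottle still stand where they were.

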